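# Select the pen's outlet and start the brow machine

## Robot

A 6-joint arm with a two-finger parallel gripper is mounted at the origin on the work surface. World frame = base frame: x ahead of the robot, y to its left, z up, the work surface at z = 0. Lengths are in m, angles in rad, forces in N, time in s.
With the tool pointing down it reaches from about 0.275 to 0.75 m from the base axis. Payload 10.2 kg.
Tool frame: the origin (TCP) lies midway between the tips of the shut fingers; the grasp point (between the pads) lies 19 mm behind it; z points along the fingers, y is the line along which they close (so a half turn about z gives the same grasp; the last joint's range is limited). The gripper opens to 85 mm and grips with 20 to 120 N. Pads are 22 mm wide; open, the fingers measure 114 mm over their backs; the gripper's body (76 mm by 85 mm) begins 54 mm behind the grasp point. The pads swing forward as they close: fully open they stand 13 mm farther back than shut.
Start: joints at [-1.334, 0.313, 1.498, -0, 1.331, -0.223], TCP at [0.233, -0.47, 0.231] pointing down, gripper open.
Joint ranges: [-2.94, 2.94], [-0.97, 2.17], [0.19, 2.56], [-1.23, 4.37], [0.02, 3.11], [-2.88, 2.88]. Speed limits (rad/s): [2.39, 2.39, 3.01, 3.14, 3.14, 3.14].

## Interface

Orientations are given as [roll, pitch, yaw] about the fixed x, y, z axes, in that order (R = Rz(yaw) Ry(pitch) Rx(roll)).
In Python, from cell import ctrl gives the robot as it stands. The module is installed in compiled form; this text tells all that it offers.
- The arm moves only by the shell command python3 -m creep 'ROWS' [OPENING] [FORCE]. ROWS is a JSON object of lists of equal length, an entry for each row: "linear": the shift along the tool's x, y, z in units of 30 mm (1.0 is 30 mm), a list of three; "delta_rot": the turn, a rotation vector about the tool's x, y, z in units of 5 degrees (1.0 is 5 degrees), a list of three. In form: {"linear": [[x, y, z], ...], "delta_rot": [[rx, ry, rz], ...]}. A call has 1 to 20 rows; each row shifts and turns the commanded pose from where the row before left it, along the tool's axes as they then stand; what a row does not reach is not made up. A row lasts 1/10 s, in which the tool goes at most 50 mm and 8.59 degrees, less where a joint would pass 70% of its speed; a pose out of reach is approached as far as the arm can. A call is refused whole if a number of a shift passes 1 or a number of a turn 1, either way. A call with a gripper value outside its range is refused whole. OPENING is the opening, from 0 (shut) to 1 (fully open), set as the call begins (- or left out, the last holds). The fingers move at their own pace and stop on an object; FORCE is the grip in N (left out, the last holds). Time passes only in rows, so rows that do not move let the fingers close. It gives the time, the measured TCP pose, the force, the opening and the grip force at its end, in the units of the state.
- ctrl.state(): the state, without advancing time (a new reading comes with each control period).
- ctrl.grab_frame(name): name is "side" or "top" or "wrist"; returns (picture, depth): 400x640x3 uint8, red, green, blue; 400x640 float32, m along the optical axis (not along the pixel's ray), 0 where there is no reading.
- ctrl.calibration(name): a dict with "mtx" (3x3 intrinsics, pixels), "rvec" (rotation vector, rad) and "tvec" (3), from world to camera coordinates, as OpenCV has them. Camera axes: x right, y down, z forward; pixel columns grow to the right and rows downward; lengths in m; the calibration is good to about 2 mm. A picture is of the moment at which its call begins: read the wrist's pose just before it. calibration takes no time and is no camera call; for the wrist camera it gives the pose at the moment of the call.
- ctrl.finish_job(): hands the job in; it is judged then, once.
The state is a dict: "time": time; "qpos": joint angles; "joint_vel": joint speeds; "joint_efforts": joint torques, N m; "tool_pos": TCP position; "tool_rot": TCP orientation; "contact_force": force on the tool from outside, world axes, zero at the start; "moment": the same for the moment, N m; "finger_gap": opening from 0.0 (shut) to 1.0 (fully open); "grip_force": force on a finger pad.
Only numpy, scipy, OpenCV 4.12 (cv2) and the standard library are available. Lean on these libraries where they do the work, as an engineer would, in place of code of your own. Each camera call takes 0.05 s, during which the arm holds its last target. There are 200 camera calls.

## Task

Get the brow machine running with light fingertip presses, nothing being grasped, lifted or carried: on the grey power unit, tip the long rocker all the way down at its end on the side where the pen lies in its cradle, then press the long bar key in front of it fully down and let it spring back. Leave the two round keys unpressed, never tip the rocker over to the other side, do not shove the unit along the table or disturb anything on it or around it, and finish drawn back clear.

Things in the scene. Friction and masses are not known exactly. Their poses are not given: they have to be found in the camera images.
- unit: Loose grey power unit on rubber feet, 1.1-2.1 kg, 130 (x) x 220 (y) x 50 mm high. Origin: centre of underside; x points to its back (away from the robot), y to its left end, z up; turned up to 0.35 rad. On its flat top: a rocker in the back row (centre x +30, y 0 mm), and in the front row (x -30 mm) a bar key at y 0 and round keys at y +70 and -70 mm; all four black plastic.
- rocker (a joint): Outlet selector: see-saw 92 (y) x 26 (x) x 5 mm with a raised thumb pad 24 (x) x 18 (y) x 3 mm on each end; pivot 8 mm above the unit's top. In rad: 0 level (its start, within 0.04), +0.14 left (+y) end fully down, -0.14 right end fully down. A pad sinks 5 mm from level to fully down at about 2 N, then meets a hard stop; the rocker stays where it is left.
- rocker_left (a point): Centre of the top of the rocker's left (+y) thumb pad, 66 mm above the table when level; moves with the rocker.
- rocker_right (a point): Centre of the top of the rocker's right (-y) thumb pad, 66 mm above the table when level; moves with the rocker.
- bar (a joint): The long bar key (start key), 18 (x) x 48 (y) mm, its top standing 8 mm proud of the unit's top: value 0 up, 0.006 m fully down (still 2 mm proud). A spring returns it; it starts to move at 1.2 N and is fully down at about 4.2 N.
- bar_top (a point): Centre of the bar key's top face, 58 mm above the table when up; moves with the key.
- round_left (a joint): Left round key, 22 mm across, 8 mm proud, same spring and travel as the bar key. To be left alone.
- round_right (a joint): Right round key, the twin of the left one. To be left alone.
- round_left_top (a point): Centre of the left round key's top face, 70 mm to the left of the bar key's centre.
- round_right_top (a point): Centre of the right round key's top face, 70 mm to the right of the bar key's centre.
- cradle: Aluminium pen cradle fixed to the table, 130 (x) x 50 (y) mm, 34 mm high, origin under its centre; stands 180 to 210 mm to the left or right of the unit's centre, and shows which outlet is wanted.
- pen: The pen machine lying loose in the cradle: a dark cylinder 26 mm thick, about 130 mm long along x, top 46 mm above the table. Origin: under the middle of its barrel. To be left alone.
- tray: White cartridge tray fixed to the table, 120 x 56 x 26 mm, origin under its centre, on the unit's other side.
- cap_left: Steel ink cup, 18 mm wide, 14 mm high, loose on the unit's top near its left back corner, about 90 mm left of and 15 mm behind the rocker's centre. Origin at its underside.
- cap_right: The same ink cup near the unit's right back corner.
- bottle: White bottle 60 mm wide, 120 mm high, loose close behind the unit. Origin at its underside.
- wands: Drinking glass of brow wands, 68 mm wide, about 125 mm high with the wands, loose close behind the unit. Origin at its underside.
- jar: Small amber jar 52 mm wide, 45 mm high, loose close in front of the unit (robot side), to the left. Origin at its underside.
- caliper: Flat steel brow caliper, a bar 20 x 100 x 3 mm with two 50 mm jaws pointing to the robot, lying loose close in front of the unit, to the right. Origin at the underside of the bar's middle.

How it is judged:
On the way, in this order (a step that is already met when the one before it is completed fails the run):
1. the rocker's end on the pen's side is all the way down, the bar key still up (((y of pen in the frame of unit above 0 m and value of joint rocker above 0.115 rad) or (y of pen in the frame of unit below 0 m and value of joint rocker below -0.115 rad)) and value of joint bar below 0.0015 m), for 0.1 s.
2. the bar key is pressed fully down with the rocker still over to the pen's side (((y of pen in the frame of unit above 0 m and value of joint rocker above 0.115 rad) or (y of pen in the frame of unit below 0 m and value of joint rocker below -0.115 rad)) and value of joint bar above 0.0048 m), for 0.1 s.
At the end, for the whole second after the job is handed in: The rocker is down on the pen's side (0.115 rad of 0.14 or more), all three keys are up again (within 1.5 mm), the unit stands flat within 30 mm of where it was, the pen and the ink cups are within 30 mm and the other loose things within 20 mm of where they were (all of step 1 and value of joint each of round_left, round_right below 0.0015 m and distance of each of unit, pen, cap_left, cap_right from where it was at the start of the episode below 0.03 m and angle between unit's own z axis and vertical below 0.03 rad and linear speed of unit below 0.01 m/s and distance of each of bottle, wands, jar, caliper from where it was at the start of the episode below 0.02 m); the robot touches nothing.
It fails at once if a round key is pressed (2.5 mm or more) (value of joint any of round_left, round_right above 0.0025 m).
It fails at once if the rocker is tipped down on the side away from the pen (0.09 rad or more) ((y of pen in the frame of unit above 0 m and value of joint rocker below -0.09 rad) or (y of pen in the frame of unit below 0 m and value of joint rocker above 0.09 rad)).
It fails at once if the unit is lifted or tipped (origin 10 mm up or 0.1 rad) or shoved more than 30 mm (height (world z) of unit above 0.01 m or angle between unit's own z axis and vertical above 0.1 rad or distance of unit from where it was at the start of the episode above 0.03 m).
It fails at once if the unit is struck or leaned on hard (over 40 N) (contact force between unit and the arm above 40 N).
It fails at once if a bystander is moved (pen or ink cup 30 mm, others 20 mm) (distance of any of pen, cap_left, cap_right from where it was at the start of the episode above 0.03 m or distance of any of bottle, wands, jar, caliper from where it was at the start of the episode above 0.02 m).
It also fails if it takes over 37 s, if anything falls off the work surface, if the arm or the gripper's body presses on something with over 40 N, if the wrist force passes 120 N, or if a joint passes its speed limit or range.

## Working session

There is one attempt and no reset: what is moved stays moved. The work goes in short steps, Python scripts to look and compute and a shell command to move; the robot and the scene stay as the last step left them, time stands still between calls to the robot, and variables do not carry over. Pictures are saved under pics/ and viewed, at most 10 in all, crops included, and the job is handed in when it is done.

```bash
mkdir -p pics
python3 - <<'E'
from cell import ctrl
import cv2,numpy as np
s=ctrl.state(); print(s)
for n in ("top","side"):
    p,d=ctrl.grab_frame(n); cv2.imwrite(f"pics/{n}0.png",p[:,:,::-1]); np.savez(f"{n}0.npz",p=p,d=d,**ctrl.calibration(n))
    c=ctrl.calibration(n); R=cv2.Rodrigues(c["rvec"])[0]; print(n,c["mtx"].tolist(),(-R.T@np.ravel(c["tvec"])))
E
```

```text
{'time': 0.0, 'qpos': array([-1.33439720e+00,  3.13463013e-01,  1.49843728e+00, -8.84160553e-06,
        1.33098728e+00, -2.23400684e-01]), 'joint_vel': array([-0.00053116, -0.00146547, -0.00012684,  0.00071273,  0.00015721,
        0.00095464]), 'joint_efforts': array([-3.10142510e-03, -4.12269831e+01, -2.59743047e+01, -4.10928915e-04,
        4.23808931e-03, -7.62404284e-06]), 'tool_pos': array([ 0.23290433, -0.47022754,  0.23072834]), 'tool_rot': array([-3.14032801e+00, -2.78514286e-04,  4.59801736e-01]), 'contact_force': array([-0.21169045, -0.22504233,  0.35999748]), 'moment': array([-0.04084755, -0.02077455,  0.00893546]), 'grip_force': 0.0, 'finger_gap': 1.002642291451228}
top [[513.0554575282292, 0.0, 321.63308320810637], [0.0, 513.0554575282292, 197.20328235231386], [0.0, 0.0, 1.0]] [0.44491999 0.01054887 1.00377901]
side [[387.46252358693897, 0.0, 321.71863213315356], [0.0, 387.46252358693897, 198.8167907775564], [0.0, 0.0, 1.0]] [ 0.4567295  -0.46012527  0.59239898]
```

View pics/top0.png

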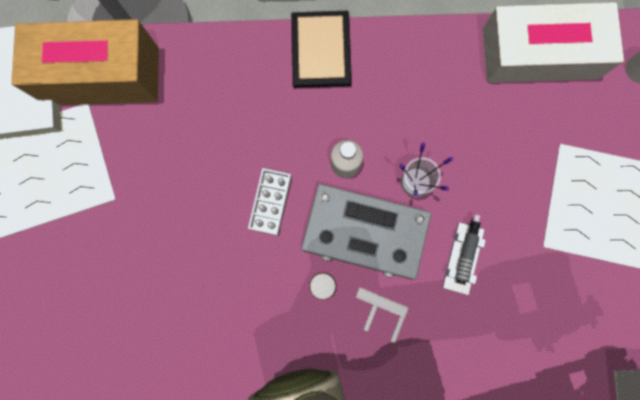

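View pics/side0.png

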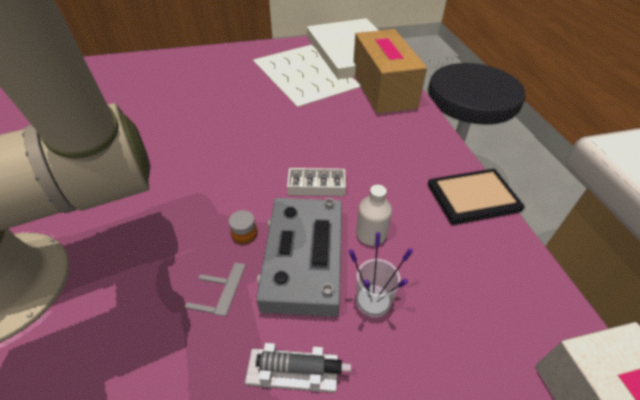

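Top view: the pen lies to the right of the unit (px 467,255), side view agrees, so the right (-y) end of the rocker is wanted. Rocker ≈(370,215), bar ≈(362,246), round keys ≈(326,237) and (399,256). Next I measure the key blobs.

```bash
cat > h.py <<'E'
import numpy as np,cv2
def ray(c,uv,z):
    K=c["mtx"];R=cv2.Rodrigues(c["rvec"])[0];t=np.ravel(c["tvec"]);o=-R.T@t
    d=R.T@np.linalg.solve(K,[uv[0],uv[1],1]); return o+d*(z-o[2])/d[2]
E
python3 - <<'E'
import numpy as np,cv2
from h import ray
for n,box in (("top",(300,180,435,282)),("side",(255,190,345,320))):
    f=np.load(n+"0.npz");p=f["p"];x0,y0,x1,y1=box
    g=p[y0:y1,x0:x1].max(2)
    k,l,st,ce=cv2.connectedComponentsWithStats((g<60).astype(np.uint8))
    W={}
    for i in range(1,k):
        if st[i,4]>60:
            uv=ce[i]+[x0,y0]; print(n,uv.round(1),st[i,2:],cv2.minAreaRect(np.argwhere(l==i)[:,::-1].astype(np.float32)), [ray(f,uv,z).round(4).tolist() for z in (.056,.060)])
    K=f["mtx"];R=cv2.Rodrigues(f["rvec"])[0];t=np.ravel(f["tvec"])
    # unit top from depth: 
    v,u=np.mgrid[0:400,0:640];d=f["d"]
    P=(np.stack([(u-K[0,2])/K[0,0]*d,(v-K[1,2])/K[1,1]*d,d],-1)-t)@R
    m=(abs(P[...,2]-.05)<.005)&(d>0)&(u>x0)&(u<x1)&(v>y0)&(v<y1)
    r=cv2.minAreaRect((P[m][:,:2]*1000).astype(np.float32)); print(n,"top rect",r, np.median(P[m][:,2]))
img=np.load("top0.npz")["p"][140:350,240:500]
cv2.imwrite("pics/crop0.png",cv2.resize(img[:,:,::-1],None,fx=2.8,fy=2.8,interpolation=cv2.INTER_CUBIC))
E
```

```text
top [375.7 215.1] [ 50  22 318] ((70.47058868408203, 34.617645263671875), (48.26458740234375, 12.611852645874023), 14.03624439239502) [[0.5483, -0.0844, 0.056], [0.5479, -0.084, 0.06]]
top [364.3 245.8] [ 24  13 141] ((62.49169921875, 66.0311279296875), (24.80002784729004, 8.309619903564453), 14.931418418884277) [[0.4921, -0.0609, 0.056], [0.4919, -0.0606, 0.06]]
top top rect ((520.673095703125, -70.71044921875), (253.51702880859375, 182.51052856445312), 89.83397674560547) 0.049607507201116834
side [290. 212.] [11  9 82] ((35.0, 22.0), (8.0, 10.0), 90.0) [[0.5126, 0.01, 0.056], [0.5122, 0.0064, 0.06]]
side [320.5 243.8] [ 17  46 668] ((65.31906127929688, 53.437843322753906), (15.189502716064453, 45.51594924926758), 3.012787342071533) [[0.5508, -0.073, 0.056], [0.5501, -0.0759, 0.06]]
side [285.6 242.6] [ 14  24 247] ((30.729732513427734, 52.62162780761719), (10.52153491973877, 24.00225257873535), 9.462322235107422) [[0.4931, -0.057, 0.056], [0.4928, -0.06, 0.06]]
side [280.7 277.5] [ 13  12 122] ((26.0, 87.5), (12.0, 11.0), 0.0) [[0.4738, -0.1235, 0.056], [0.4737, -0.126, 0.06]]
side top rect ((521.7555541992188, -63.48870849609375), (220.6148223876953, 130.17117309570312), 73.63508605957031) 0.05156833464467706
```

View pics/crop0.png

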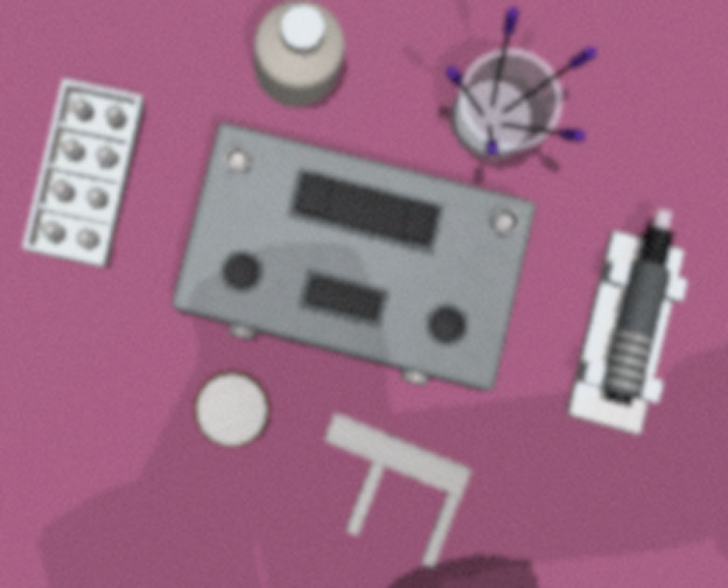

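Crop shows rocker centre (366,209), bar (344,297), round keys (242,271),(447,324); unit corners clear. Fit the unit pose from these together with the side-view blobs.

Run:
```python
import numpy as np,cv2
from h import ray
from scipy.optimize import least_squares
T=np.load("top0.npz");S=np.load("side0.npz")
c=lambda x,y:(x/2.8+240-.3,y/2.8+140-.3)
obs={"top":(T,[(c(366,209),(30,0,.063)),(c(344,297),(-30,0,.057)),(c(242,271),(-30,70,.057)),(c(447,324),(-30,-70,.057)),
 (c(218,123),(65,110,.05)),(c(536,205),(65,-110,.05)),(c(175,307),(-65,110,.05)),(c(493,388),(-65,-110,.05))]),
"side":(S,[((320.5,243.8),(30,0,.060)),((285.6,242.6),(-30,0,.055)),((290,212),(-30,70,.055)),((280.7,277.5),(-30,-70,.055))])}
def fit(n):
    f,o=obs[n];W=np.array([ray(f,a,b[2])[:2] for a,b in o]);L=np.array([b[:2] for _,b in o])/1e3
    def res(q):
        C,s=np.cos(q[2]),np.sin(q[2]);return (L@np.array([[C,s],[-s,C]])+q[:2]-W).ravel()
    r=least_squares(res,[.52,-.06,-.27]);print(n,r.x.round(4),(r.fun.reshape(-1,2)*1e3).round(1).tolist());return r.x
a=fit("top");b=fit("side");q=(2*a+b)/3
p=lambda x,y:q[:2]+np.array([[np.cos(q[2]),-np.sin(q[2])],[np.sin(q[2]),np.cos(q[2])]])@[x,y]
print(q,"rockR",p(.03,-.038),"bar",p(-.03,0))
tp=np.array([.2329,-.4702]);
for nm,w in (("rock",p(.03,-.038)),):
    d=w-tp;psi=.4598;print("shift tool xy in units at psi .46",[d@[np.cos(psi),np.sin(psi)]/.03,d@[np.sin(psi),-np.cos(psi)]/.03],"yaw turn units",(q[2]-psi)/np.radians(5))
```

```text
top [ 0.5206 -0.0662 -0.2779] [[0.2, -0.5], [-0.5, -0.3], [-0.2, 0.6], [-0.2, -1.0], [1.5, -0.3], [2.7, -1.4], [-0.8, 3.7], [-2.6, -0.8]]
side [ 0.5218 -0.0653 -0.2935] [[0.4, 1.8], [0.0, -0.3], [0.6, -0.6], [-1.1, -0.8]]
[ 0.5209763  -0.06590764 -0.28312171] rockR [ 0.53916647 -0.11077542] bar [ 0.49217065 -0.057527  ]
shift tool xy in units at psi .46 [np.float64(14.465315669365271), np.float64(-6.206122446281117)] yaw turn units -8.51325571056188
```

```bash
python3 -m creep '{"linear":[[0.9,-0.4,0],[0.9,-0.4,0],[0.9,-0.4,0],[0.9,-0.4,0],[0.9,-0.4,0],[0.9,-0.4,0],[0.9,-0.4,0],[0.9,-0.4,0],[0.9,-0.4,0],[0.9,-0.4,0],[0.9,-0.4,0],[0.9,-0.4,0],[0.9,-0.4,0],[0.9,-0.4,0],[0.9,-0.3,0],[0.9,-0.3,0]],"delta_rot":[[0,0,0],[0,0,0],[0,0,0],[0,0,0],[0,0,0],[0,0,0],[0,0,0],[0,0,0],[0,0,0],[0,0,0],[0,0,0],[0,0,0],[0,0,0],[0,0,0],[0,0,0],[0,0,0]]}' 0 20
python3 -m creep '{"linear":[[0,0,0],[0,0,0],[0,0,0],[0,0,0],[0,0,0],[0,0,0],[0,0,0],[0,0,0],[0,0,0],[0,0,0],[0,0,0],[0,0,0]],"delta_rot":[[0,0,0.85],[0,0,0.85],[0,0,0.85],[0,0,0.85],[0,0,0.85],[0,0,0.85],[0,0,0.85],[0,0,0.85],[0,0,0.85],[0,0,0.85],[0,0,0],[0,0,0]]}'
python3 - <<'E'
from cell import ctrl
import cv2,numpy as np
from h import ray
s=ctrl.state();tp=s["tool_pos"];psi=s["tool_rot"][2];print(s["contact_force"],s["finger_gap"])
for n,w in(("rock",(.5392,-.1108)),("bar",(.4922,-.0575))):
    d=np.array(w)-tp[:2];print(n,(d@[np.cos(psi),np.sin(psi)]/.03,d@[np.sin(psi),-np.cos(psi)]/.03),tp[2])
c=ctrl.calibration("wrist");p,d=ctrl.grab_frame("wrist");np.savez("wrist0.npz",p=p,d=d,**c);cv2.imwrite("pics/wrist0.png",p[:,:,::-1])
R=cv2.Rodrigues(c["rvec"])[0]
for x,y in((.03,-.037),(-.03,0),(-.03,-.07)):
    q=(.521,-.0659,-.283);w=[q[0]+np.cos(q[2])*x-np.sin(q[2])*y,q[1]+np.sin(q[2])*x+np.cos(q[2])*y,.066 if x>0 else .058]
    print(cv2.projectPoints(np.array([w]),c["rvec"],c["tvec"],c["mtx"],None)[0].ravel())
E
```

```text
time: 1.7
tool_pos: [0.5382, -0.111, 0.231]
tool_rot: [-3.141, 0.0, 0.46]
contact_force: [0.6, -0.2, 0.1]
finger_gap: 0.002
grip_force: 0.0
time: 2.9
tool_pos: [0.5375, -0.1121, 0.2311]
tool_rot: [-3.142, 0.0, -0.28]
contact_force: [0.9, 0.8, 0.5]
finger_gap: -0.002
grip_force: 0.0
[0.8503372  0.76971203 0.47694319] -0.001883426708005222
rock (np.float64(0.04376356337686403), np.float64(-0.05661623544066929)) 0.23108632205463922
bar (np.float64(-1.9529122570572195), np.float64(-1.3310865399133813)) 0.23108632205463922
[320.06845016 173.1349881 ]
[286.98375463 223.92905981]
[349.68327972 224.13651831]
```

View pics/wrist0.png

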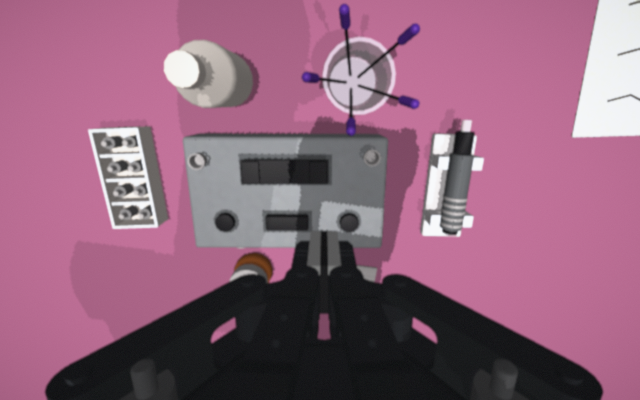

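Wrist view agrees: right thumb pad at (320,171) and bar at (287,222), within 2 px of prediction. Wand tip at (350,128) leans over the back edge; check its clearance from the gripper body and camera.

Run:
```python
import numpy as np,cv2
f=np.load("wrist0.npz");K=f["mtx"];R=cv2.Rodrigues(f["rvec"])[0];t=np.ravel(f["tvec"]);d=f["d"]
print("cam",-R.T@t,"axis",R[2])
v,u=np.mgrid[0:400,0:640]
P=(np.stack([(u-K[0,2])/K[0,0]*d,(v-K[1,2])/K[1,1]*d,d],-1)-t)@R
m=(d>0)&(v<135)&(u>290)&(u<430)&(P[...,2]>.09)
Q=P[m];q=(.521,-.0659,-.283);L=(Q[:,:2]-q[:2])@np.array([[np.cos(q[2]),-np.sin(q[2])],[np.sin(q[2]),np.cos(q[2])]])
print("zmax",Q[:,2].max(),"min x",L[:,0].min(),"y rng",L[:,1].min(),L[:,1].max()); i=np.argsort(L[:,0])[:200:20];print(np.c_[L[i],Q[i,2]].round(3))
```

```text
cam [ 0.60583969 -0.13260137  0.37358219] axis [-0.27106744  0.07761681 -0.95942591]
zmax 0.12715213688592383 min x 0.0756784602381726 y rng -0.11606652083752785 -0.02361859630625783
[[ 0.076 -0.062  0.123]
 [ 0.078 -0.063  0.126]
 [ 0.079 -0.062  0.127]
 [ 0.081 -0.061  0.125]
 [ 0.082 -0.063  0.124]
 [ 0.083 -0.064  0.12 ]
 [ 0.085 -0.064  0.117]
 [ 0.087 -0.066  0.107]
 [ 0.089 -0.064  0.096]
 [ 0.098 -0.108  0.116]]
```

```bash
python3 -m creep '{"linear":[[-0.15,0,0.5],[0,0,0.8],[0,0,0.8],[0,0,0.8],[0,0,0.8],[0,0,0.6],[0,0,0.4],[0,0,0.3],[0,0,0],[0,0,0]],"delta_rot":[[0,0,0],[0,0,0],[0,0,0],[0,0,0],[0,0,0],[0,0,0],[0,0,0],[0,0,0],[0,0,0],[0,0,0]]}'
python3 -m creep '{"linear":[[0,0,0.1],[0,0,0.1],[0,0,0.05],[0,0,0]],"delta_rot":[[0,0,0],[0,0,0],[0,0,0],[0,0,0]]}'
```

```text
time: 3.95
tool_pos: [0.5336, -0.111, 0.0819]
tool_rot: [3.141, -0.001, -0.282]
contact_force: [-0.1, -0.8, 0.8]
finger_gap: -0.004
grip_force: 0.0
time: 4.35
tool_pos: [0.5332, -0.1108, 0.0737]
tool_rot: [-3.142, 0.0, -0.282]
contact_force: [0.2, -0.3, 0.5]
finger_gap: -0.001
grip_force: 0.0
```

```bash
python3 -m creep '{"linear":[[0,0,0.1],[0,0,0.1],[0,0,0.05],[0,0,0.05],[0,0,0]],"delta_rot":[[0,0,0],[0,0,0],[0,0,0],[0,0,0],[0,0,0]]}'
python3 -m creep '{"linear":[[0,0,0.03],[0,0,0.03],[0,0,0]],"delta_rot":[[0,0,0],[0,0,0],[0,0,0]]}'
```

```text
time: 4.85
tool_pos: [0.5332, -0.1109, 0.0647]
tool_rot: [3.142, 0.0, -0.282]
contact_force: [0.0, 0.6, 0.5]
finger_gap: -0.005
grip_force: 0.0
time: 5.15
tool_pos: [0.5333, -0.111, 0.063]
tool_rot: [3.141, -0.0, -0.282]
contact_force: [0.3, 0.0, 0.3]
finger_gap: 0.003
grip_force: 0.6
```

```bash
python3 -m creep '{"linear":[[0,0,0.03],[0,0,0]],"delta_rot":[[0,0,0],[0,0,0]]}'
python3 -m creep '{"linear":[[0,0,0.03],[0,0,0]],"delta_rot":[[0,0,0],[0,0,0]]}'
```

```text
time: 5.35
tool_pos: [0.5333, -0.111, 0.0621]
tool_rot: [3.141, -0.0, -0.282]
contact_force: [-0.9, -1.7, 1.9]
finger_gap: 0.003
grip_force: 0.8
time: 5.55
tool_pos: [0.5333, -0.1109, 0.0612]
tool_rot: [3.142, -0.0, -0.282]
contact_force: [-0.3, -1.6, 1.8]
finger_gap: 0.002
grip_force: 0.8
```

Contact at about 1.5–2 N, moving as expected. Continue to the hard stop.

```bash
python3 -m creep '{"linear":[[0,0,0.03],[0,0,0]],"delta_rot":[[0,0,0],[0,0,0]]}'
python3 -m creep '{"linear":[[0,0,0.03],[0,0,0]],"delta_rot":[[0,0,0],[0,0,0]]}'
```

```text
time: 5.75
tool_pos: [0.5334, -0.111, 0.0607]
tool_rot: [3.141, -0.001, -0.282]
contact_force: [-2.0, -2.1, 5.3]
finger_gap: -0.001
grip_force: 3.0
time: 5.95
tool_pos: [0.5335, -0.111, 0.0604]
tool_rot: [3.141, -0.001, -0.282]
contact_force: [-3.8, -1.4, 11.3]
finger_gap: 0.001
grip_force: 5.7
```

Hard stop reached (11 N). Lift and verify.

```bash
python3 -m creep '{"linear":[[0,0,-0.1],[0,0,-0.3],[0,0,-0.6],[0,0,-0.6],[0,0,-0.6],[0,0,-0.6],[0,0,-0.4],[0,0,0],[0,0,0]],"delta_rot":[[0,0,0],[0,0,0],[0,0,0],[0,0,0],[0,0,0],[0,0,0],[0,0,0],[0,0,0],[0,0,0]]}'
python3 - <<'E'
from cell import ctrl
import cv2,numpy as np
s=ctrl.state();tp=s["tool_pos"];psi=s["tool_rot"][2]
c=ctrl.calibration("wrist");p,d=ctrl.grab_frame("wrist");R=cv2.Rodrigues(c["rvec"])[0];K=c["mtx"];t=np.ravel(c["tvec"])
v,u=np.mgrid[0:400,0:640]
P=(np.stack([(u-K[0,2])/K[0,0]*d,(v-K[1,2])/K[1,1]*d,d],-1)-t)@R
q=(.521,-.0659,-.283);L=(P[...,:2]-q[:2])@np.array([[np.cos(q[2]),-np.sin(q[2])],[np.sin(q[2]),np.cos(q[2])]])
for y in(-37,-20,-10,0,10,20,37):
    m=(d>0)&(abs(L[...,0]-.03)<.008)&(abs(L[...,1]-y/1e3)<.004);print(y,m.sum(),np.median(P[m][:,2]).round(4))
for y in(-70,0):
    m=(d>0)&(abs(L[...,0]+.03)<.005)&(abs(L[...,1]-y/1e3)<.005)&(P[...,2]<.07);print("key",y,m.sum(),np.median(P[m][:,2]).round(4))
dd=np.array((.4922,-.0575))-tp[:2];print((dd@[np.cos(psi),np.sin(psi)]/.03,dd@[np.sin(psi),-np.cos(psi)]/.03),tp[2])
cv2.imwrite("pics/wrist1.png",cv2.resize(p[100:330,150:470,::-1],None,fx=2,fy=2))
E
```

```text
time: 6.85
tool_pos: [0.533, -0.1107, 0.1548]
tool_rot: [-3.141, 0.001, -0.282]
contact_force: [-0.2, -0.8, -0.3]
finger_gap: -0.0
grip_force: 0.0
-37 3491 0.229
-20 1633 0.2108
-10 2113 0.2178
0 4324 0.2324
10 3212 0.241
20 872 0.2422
37 216 0.0709
key -70 94 0.0579
key 0 114 0.0579
(np.float64(-1.7985196529668341), np.float64(-1.323713590159245)) 0.15484190695208275
```

View pics/wrist1.png

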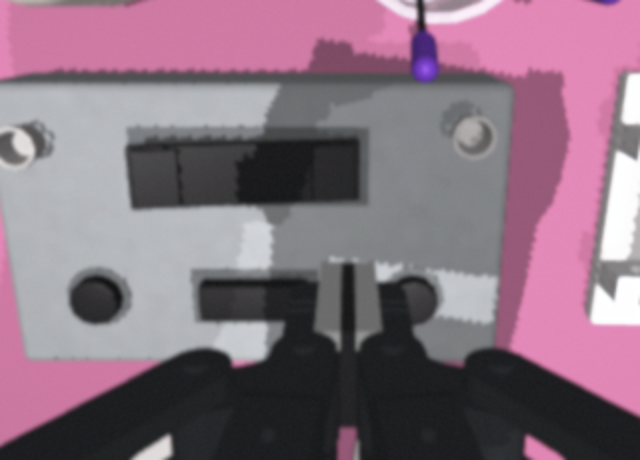

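Rocker is tipped: left pad at 71 mm (level 66), right pad low; keys up at 58 mm. Now the bar.

```bash
python3 -m creep '{"linear":[[-0.6,-0.44,0],[-0.6,-0.44,0],[-0.6,-0.44,0],[0,0,0.6],[0,0,0.6],[0,0,0.6],[0,0,0.5],[0,0,0.3],[0,0,0.2],[0,0,0.1],[0,0,0],[0,0,0]],"delta_rot":[[0,0,0],[0,0,0],[0,0,0],[0,0,0],[0,0,0],[0,0,0],[0,0,0],[0,0,0],[0,0,0],[0,0,0],[0,0,0],[0,0,0]]}'
python3 -m creep '{"linear":[[0,0,0.05],[0,0,0.05],[0,0,0.03],[0,0,0.03],[0,0,0]],"delta_rot":[[0,0,0],[0,0,0],[0,0,0],[0,0,0],[0,0,0]]}'
```

```text
time: 8.1
tool_pos: [0.4926, -0.0579, 0.0688]
tool_rot: [3.142, -0.001, -0.282]
contact_force: [-1.0, -0.4, 0.2]
finger_gap: -0.002
grip_force: 0.0
time: 8.6
tool_pos: [0.4923, -0.0578, 0.0635]
tool_rot: [-3.142, 0.0, -0.282]
contact_force: [-0.4, 0.4, -0.6]
finger_gap: -0.0
grip_force: 0.0
```

```bash
python3 -m creep '{"linear":[[0,0,0.05],[0,0,0.05],[0,0,0.05],[0,0,0.05],[0,0,0.05],[0,0,0]],"delta_rot":[[0,0,0],[0,0,0],[0,0,0],[0,0,0],[0,0,0],[0,0,0]]}'
python3 -m creep '{"linear":[[0,0,0.05],[0,0,0.03],[0,0,0]],"delta_rot":[[0,0,0],[0,0,0],[0,0,0]]}'
```

```text
time: 9.2
tool_pos: [0.4924, -0.0578, 0.056]
tool_rot: [-3.142, 0.0, -0.282]
contact_force: [-0.9, -0.3, 2.2]
finger_gap: 0.002
grip_force: 1.0
time: 9.5
tool_pos: [0.4924, -0.0578, 0.0537]
tool_rot: [-3.142, -0.0, -0.282]
contact_force: [-0.0, -0.2, 2.4]
finger_gap: 0.003
grip_force: 1.6
```

```bash
python3 -m creep '{"linear":[[0,0,0.03],[0,0,0.03],[0,0,0]],"delta_rot":[[0,0,0],[0,0,0],[0,0,0]]}'
python3 -m creep '{"linear":[[0,0,0.03],[0,0,0],[0,0,0]],"delta_rot":[[0,0,0],[0,0,0],[0,0,0]]}'
```

```text
time: 9.8
tool_pos: [0.4924, -0.0578, 0.052]
tool_rot: [3.142, -0.0, -0.282]
contact_force: [-1.1, 1.2, 4.7]
finger_gap: 0.0
grip_force: 2.4
time: 10.1
tool_pos: [0.4925, -0.0578, 0.0518]
tool_rot: [3.141, -0.0, -0.282]
contact_force: [-4.4, 1.6, 13.8]
finger_gap: -0.001
grip_force: 6.9
```

Bar at its stop (13.8 N). Draw back upward and toward the robot.

```bash
python3 -m creep '{"linear":[[0,0,0],[0,0,-0.1],[0,0,-0.3],[0,0,-0.6],[0,0,-0.8],[0,0,-0.8],[0,0,-0.8],[0,0,-0.8],[0,0,-0.8],[0,0,-0.6],[-0.6,0,0],[-0.6,0,0],[-0.6,0,0],[-0.6,0,0],[0,0,0],[0,0,0]],"delta_rot":[[0,0,0],[0,0,0],[0,0,0],[0,0,0],[0,0,0],[0,0,0],[0,0,0],[0,0,0],[0,0,0],[0,0,0],[0,0,0],[0,0,0],[0,0,0],[0,0,0],[0,0,0],[0,0,0]]}'
python3 - <<'E'
from cell import ctrl
import cv2,numpy as np
p,d=ctrl.grab_frame("side")
K=ctrl.calibration("side");M=K["mtx"];R=cv2.Rodrigues(K["rvec"])[0];t=np.ravel(K["tvec"])
v,u=np.mgrid[0:400,0:640]
P=(np.stack([(u-M[0,2])/M[0,0]*d,(v-M[1,2])/M[1,1]*d,d],-1)-t)@R
q=(.521,-.0659,-.283);L=(P[...,:2]-q[:2])@np.array([[np.cos(q[2]),-np.sin(q[2])],[np.sin(q[2]),np.cos(q[2])]])
for x,y in((30,-37),(30,0),(30,37),(-30,0),(-30,70),(-30,-70)):
    m=(d>0)&(abs(L[...,0]-x/1e3)<.006)&(abs(L[...,1]-y/1e3)<.006)&(P[...,2]<.09);print(x,y,m.sum(),np.median(P[m][:,2]).round(4))
cv2.imwrite("pics/side1.png",p[:,:,::-1])
E
```

```text
time: 11.7
tool_pos: [0.4236, -0.0379, 0.2194]
tool_rot: [3.142, -0.001, -0.282]
contact_force: [-0.1, 0.6, 0.4]
finger_gap: 0.001
grip_force: 0.0
30 -37 69 0.0607
30 0 42 0.0642
30 37 39 0.0725
-30 0 37 0.06
-30 70 34 0.0594
-30 -70 58 0.0595
```

View pics/side1.png

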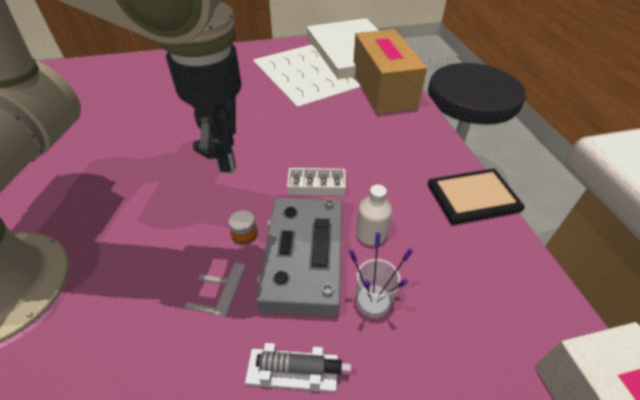

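The side view shows the arm clear and nothing displaced. The rocker is right-down (61 mm against 72 mm on the left), and all three keys are up.

```bash
python3 -c "
from cell import ctrl
print(ctrl.finish_job())"
```

```text
the job is handed in; nothing more can be done
None
```

The job is handed in, though no verdict came back: the rocker is fully down on the pen's (right) side, the bar key was pressed to its stop and sprang back, both round keys are up, nothing looks moved in the last side view, and the arm is drawn back clear.

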